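# Park the food slicer after use

## Robot

A 6-joint arm with a two-finger parallel gripper is mounted at the origin on the work surface; the furniture and walls round the work are solid. World frame = base frame: x ahead of the robot, y to its left, z up, the work surface at z = 0. Lengths are in m, angles in rad, forces in N, time in s.
With the tool pointing down it reaches from about 0.35 to 0.975 m from the base axis. Payload 4.9 kg.
Tool frame: the origin (TCP) lies on the mounting face of the last link; the fingertips stand 173 mm ahead of it and the grasp point (between the pads) lies 155 mm ahead of it (tcp_to_grasp is the distance from the TCP to the grasp point, in m); z points along the fingers, y is the line along which they close (so a half turn about z gives the same grasp; the last joint's range is limited). The gripper opens to 85 mm and grips with 20 to 120 N. Pads are 22 mm wide; open, the fingers measure 114 mm over their backs; the gripper's body (76 mm by 85 mm) begins 54 mm behind the grasp point. The pads swing forward as they close: fully open they stand 13 mm farther back than shut.
Start: joints at [1.067, 0.053, 1.613, -0, 1.476, -0.119], TCP at [0.235, 0.579, 0.405] pointing down, gripper open.
Joint ranges: [-3.01, 3.01], [-1.01, 2.22], [0.06, 2.58], [-1.02, 4.17], [0.09, 2.62], [-3.14, 3.14]. Speed limits (rad/s): [2.57, 2.57, 3.14, 3.14, 3.14, 3.14].

## Interface

Orientations are given as a rotation vector (axis times angle).
In Python, from station import get_obs, get_image, calibration, finish_job, tcp_to_grasp gives the robot as it stands. The module is installed in compiled form; this text tells all that it offers.
- The arm moves only by the tool arm_command, never from a script. Its argument "plan" is a list that holds one entry, the list of rows, each a list of 6 numbers: the shift along the tool's x, y, z in cm, then the turn, a rotation vector about the tool's x, y, z in rad. A call has 1 to 12 rows; each row is the pose to reach, as a shift and turn from the pose commanded when the call began, along the tool's axes at that moment; what a row does not reach only later rows make up. A row lasts 1/12 s, in which the tool goes at most 41.7 mm and 7.16 degrees, less where a joint would pass 70% of its speed; a pose out of reach is approached as far as the arm can. A call with a gripper value outside its range is refused whole. "gripper" is the closure, from -1 (fully open) to 1 (shut), set as the call begins (left out, the last holds). The fingers move at their own pace and stop on an object; "force" is the grip in N (left out, the last holds). Time passes only in rows, so rows that repeat a pose let the fingers close. It gives the time, the measured TCP pose, the force, the opening and the grip force at its end, in the units of the state.
- get_obs(): the state, without advancing time (a new reading comes with each control period).
- get_image(name): name is "side" or "top"; returns (picture, depth): 400x640x3 uint8, blue, green, red; 400x640 float32, m along the optical axis (not along the pixel's ray), 0 where there is no reading.
- calibration(name): a dict with "fx", "fy", "cx", "cy" (pixels), "pose" (4x4, takes a point from camera to world coordinates). Camera axes: x right, y up, looking along -z (the intrinsics and any distortion apply to the point x, -y, -z); pixel columns grow to the right and rows downward; lengths in m; the calibration is good to about 2 mm. A picture is of the moment at which its call begins. calibration takes no time and is no camera call.
- finish_job(): hands the job in; it is judged then, once.
The state is a dict: "t": time; "q": joint angles; "dq": joint speeds; "effort": joint torques, N m; "tool_pos": TCP position; "tool_rot": TCP orientation; "contact_force": force on the tool from outside, world axes, zero at the start; "wrist_torque": the same for the moment, N m; "opening": finger opening in m; "grip_force": force on a finger pad.
Only numpy, scipy, OpenCV 4.12 (cv2) and the standard library are available. Lean on these libraries where they do the work, as an engineer would, in place of code of your own. Each camera call takes 0.05 s, during which the arm holds its last target. There are 200 camera calls.

## Task

Park the food slicer safely. First turn its thickness dial back to its zero stop, then slide the carriage gently (no slamming) all the way home against its rubber-faced stop, and last set the orange food holder, grip up, flat in the carriage's tray, square with it, leaving the dial at zero and the carriage home. Do not disturb the pepper mill and the red-lidded jar standing nearby.

Things in the scene. Friction and masses are not known exactly. Their poses are not given: they have to be found in the camera images.
- slicer: White food slicer, fixed, 210 x 400 mm, 173 mm high (blade 199). Origin under the middle of its base; x to the back, y along the slide to the home stop (left end), z up. Deck 50 mm above the table. Housing and blade stand behind x = +24 mm; dial at right, x = -55, y = -155 mm; rubber-faced home stop at left, y = +160 mm, 88 mm high.
- slicer_dial (a joint): Thickness dial, vertical axis, rad: 0 at its zero stop, grows as the dial turns clockwise seen from above (to 2.4); turn it counter-clockwise to zero. It stays where it is left.
- dial_grip (a point): On the dial's axis, at the height of the middle of its grip bar, 90 mm above the table. The grey bar is 60 mm long along this frame's x (the red line marks its -x end, which points at the red tick at zero), 18 mm wide along y, and stands 70 to 100 mm above the table on a disc of 64 mm diameter.
- slicer_carriage (a joint): Slide of the aluminium carriage, m: 0 at home against the stop, grows as the carriage moves away from the stop along the slicer's -y (to 0.12). About 3 N of friction; it stays where it is left.
- carriage_handle (a point): Centre of the top of the carriage's upright black handle, 122 mm above the table; it moves with the carriage, axes as the slicer's. The handle is 26 mm along x, 24 mm along y, and can be gripped on its upper 45 mm. It stands in front of the tray, 68 mm from its centre.
- tray (a point): Centre of the floor of the carriage's tray, 67 mm above the table; moves with the carriage, axes as the slicer's. The floor is 106 mm along x by 112 mm along y between lips 10 mm high on the front and both sides; the side to the blade (+x) is open.
- food_holder: Loose orange plastic food holder (pusher), 0.15 kg: a plate 90 mm along x by 95 mm along y, 13 mm thick, with a grip bar on a neck above its middle. The bar is 64 mm long along x, 22 mm wide along y, 30 to 58 mm above the underside. Origin: centre of the underside, z up. Starts on the table left of the slicer.
- pepper_mill: Brown wooden pepper mill, 58 mm diameter, 170 mm high, loose; origin under its centre. Leave alone.
- spread_jar: Glass jar with red lid, 60 mm diameter, 86 mm high, loose; origin under its centre. Leave alone.

How it is judged:
On the way, in this order (a step that is already met when the one before it is completed fails the run):
1. the dial is at its zero stop (within 0.08 rad) (value of joint slicer_dial below 0.08 rad), for 0.2 s.
2. with the dial at zero, the carriage is home (within 4 mm of its stop) (value of joint slicer_dial below 0.08 rad and value of joint slicer_carriage below 0.004 m), for 0.2 s.
3. the food holder lies flat and square in the tray, dial at zero and carriage home (all of step 2 and x of food_holder in the frame of tray between -0.013 and 0.013 m and y of food_holder in the frame of tray between -0.013 and 0.013 m and z of food_holder in the frame of tray between -0.004 and 0.004 m and angle between food_holder's own z axis and vertical below 0.08 rad and angle between the x axis of food_holder and the x axis of tray, either way round below 0.22 rad), for 0.2 s.
At the end, for the whole second after the job is handed in: The dial is within 0.08 rad of its zero stop, the carriage within 4 mm of home, and the food holder rests grip up in the tray: within 13 mm of its centre each way, underside within 4 mm of the floor, level within 0.08 rad, square within 0.22 rad (either way round), released and at rest (all of step 3 and linear speed of food_holder below 0.02 m/s); the robot touches nothing.
It fails at once if the carriage is slammed home (faster than 0.4 m/s) (velocity of joint slicer_carriage below -0.4 m/s).
It fails at once if the pepper mill is shoved more than 30 mm or knocked over (distance of pepper_mill from where it was at the start of the episode above 0.03 m or angle between pepper_mill's own z axis and vertical above 0.5 rad).
It fails at once if the spread jar is shoved more than 30 mm or knocked over (distance of spread_jar from where it was at the start of the episode above 0.03 m or angle between spread_jar's own z axis and vertical above 0.5 rad).
It also fails if it takes over 69 s, if anything falls off the work surface, if the arm or the gripper's body presses on something with over 40 N, if the wrist force passes 120 N, or if a joint passes its speed limit or range.

## Working session

There is one attempt and no reset: what is moved stays moved. The work goes in short steps, Python scripts to look and compute and a tool call to move; the robot and the scene stay as the last step left them, time stands still between calls to the robot, and variables do not carry over. Pictures are saved under pics/ and viewed, at most 10 in all, crops included, and the job is handed in when it is done.

Besides the shell and the picture viewer there is one more tool, called after ">>>" by a JSON object that holds its "op" and its "data", one argument or row to a line. arm_command: Moves the arm, as the interface text tells. Its arguments: {"type":"object","properties":{"plan":{"type":"array"},"gripper":{"type":"number"},"force":{"type":"number"}},"required":["plan"]}

```bash
mkdir -p pics
cat > h.py <<'E'
import numpy as np, cv2
from station import *
from scipy.spatial.transform import Rotation as R
def cast(name,u,v,z):
    c=calibration(name);P=np.array(c['pose'])
    d=np.array([(u-c['cx'])/c['fx'],-(v-c['cy'])/c['fy'],-1.]);d=P[:3,:3]@d;o=P[:3,3]
    return o+d*(z-o[2])/d[2]
def cloud(name,dep):
    c=calibration(name);P=np.array(c['pose']);v,u=np.mgrid[:400,:640]
    p=np.stack([(u-c['cx'])/c['fx']*dep,-(v-c['cy'])/c['fy']*dep,-dep],-1)
    return p@P[:3,:3].T+P[:3,3]
E
python3 - <<'E'
from h import *
for n in('top','side'):
    im,d=get_image(n);cv2.imwrite(f'pics/{n}0.png',im);np.save(n+'.npy',d)
    c=calibration(n);print(n,c)
o=get_obs();print(o['t'],o['tool_pos'],o['tool_rot'],R.from_rotvec(o['tool_rot']).as_matrix().round(3),tcp_to_grasp)
E
```

```text
top {'fx': 377.14458874699, 'fy': 377.14458874699, 'cx': 327.7070819558154, 'cy': 194.8212434269779, 'pose': array([[ 0.02600768,  0.98469196, -0.17235241,  0.38071713],
       [-0.99937359,  0.02975021,  0.01916657,  0.06498236],
       [ 0.02400069,  0.17174596,  0.98484887,  1.03575079],
       [ 0.        ,  0.        ,  0.        ,  1.        ]])}
side {'fx': 505.82350314791466, 'fy': 505.82350314791466, 'cx': 325.4893625417133, 'cy': 203.28326261819578, 'pose': array([[ 0.88559049,  0.18803783, -0.42470138, -0.04417407],
       [-0.4640835 ,  0.39537695, -0.79265603, -1.07908451],
       [ 0.01886781,  0.89906554,  0.43740732,  0.73770914],
       [ 0.        ,  0.        ,  0.        ,  1.        ]])}
0.1 [0.23449516 0.57909474 0.40355822] [-6.00591730e-01 -3.08307744e+00  2.80484684e-03] [[-0.927  0.375 -0.001]
 [ 0.375  0.927 -0.002]
 [ 0.    -0.002 -1.   ]] 0.1547
```

View pics/top0.png

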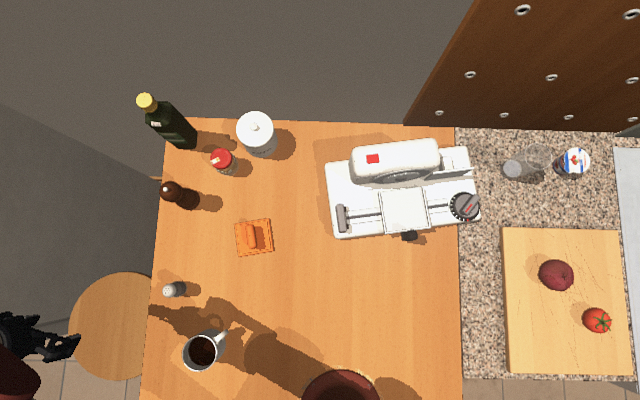

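View pics/side0.png

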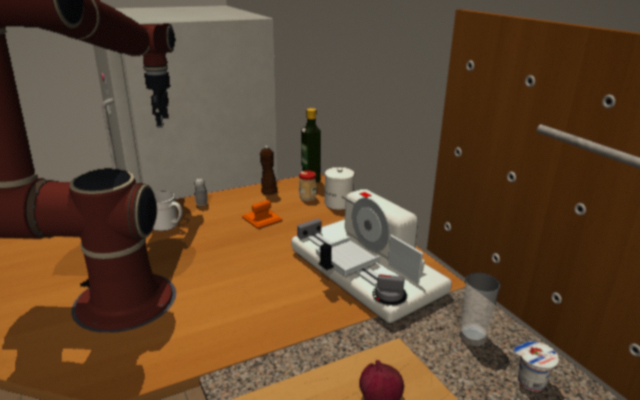

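The top view shows the dial near (464,206), handle (409,236), stop (342,218), holder (254,237), mill (172,190) and jar (222,160). The side view agrees. Next I take a closer crop for exact pixels.

Run:
```python
from h import *
im=cv2.imread('pics/top0.png')
a=cv2.resize(im[130:245,320:485],None,fx=4,fy=4,interpolation=cv2.INTER_CUBIC)
cv2.imwrite('pics/crop0.png',a)
d=np.load('top.npy');P=cloud('top',d)
hsv=cv2.cvtColor(im,cv2.COLOR_BGR2HSV)
# slicer deck: depth points at z~0.05
m=np.zeros((400,640),bool);m[130:245,318:488]=1
k=m&(abs(P[...,2]-.05)<.008)
r=cv2.minAreaRect(P[k][:,:2].astype(np.float32));print('deck',r,k.sum())
k2=m&(P[...,2]>.02)&(P[...,2]<.3);print('all',cv2.minAreaRect(P[k2][:,:2].astype(np.float32)))
k3=m&(P[...,2]>.085)&(P[...,2]<.15)
n,l,s,c=cv2.connectedComponentsWithStats(k3.astype(np.uint8))
for i in range(1,n):
    if s[i,4]>8: q=P[l==i];print('blob',c[i],s[i,4],q.mean(0).round(4),np.median(q[:,2]).round(3),cv2.minAreaRect(q[:,:2].astype(np.float32)))
# holder
o=(hsv[...,1]>190)&(hsv[...,0]<14)&(hsv[...,2]>120);o[:, :225]=0;o[:,285:]=0;o[:205]=0;o[265:]=0
for lo,hi in((.005,.022),(.045,.07)):
    q=P[o&(P[...,2]>lo)&(P[...,2]<hi)];print('holder',len(q),q.mean(0).round(4),cv2.minAreaRect(q[:,:2].astype(np.float32)))
for u,v,z in((171,190,.17),(222,158,.086)):print(cast('top',u,v,z),P[v,u])
# red line on dial
red=((hsv[...,0]<8)|(hsv[...,0]>172))&(hsv[...,1]>110)&m
v,u=np.nonzero(red)
for a,b in zip(u,v):
    if a>440:print(a,b,P[b,a].round(4),hsv[b,a])
```

```text
deck ((0.5727266073226929, -0.15287737548351288), (0.20849035680294037, 0.3969128429889679), 9.272002220153809) 5135
all ((0.5580496788024902, -0.15466123819351196), (0.24109645187854767, 0.3976496458053589), 9.047253608703613)
blob [408.06231454 174.61275964] 674 [ 0.598  -0.1524  0.1212] 0.125 ((0.602019190788269, -0.15666106343269348), (0.30834537744522095, 0.05483409762382507), 87.11751556396484)
blob [444.30769231 159.        ] 13 [ 0.6513 -0.2563  0.0865] 0.086 ((0.6514527797698975, -0.2543768584728241), (0.011198673397302628, 0.014128947630524635), 0.9583180546760559)
blob [469.66120219 203.67759563] 183 [ 0.5329 -0.3139  0.0982] 0.099 ((0.5338196158409119, -0.31577393412590027), (0.01878761127591133, 0.06063702702522278), 51.17790222167969)
blob [340.77083333 217.625     ] 192 [0.4892 0.012  0.0881] 0.088 ((0.4905795156955719, 0.011867839843034744), (0.06958997249603271, 0.01970057748258114), 9.114596366882324)
blob [410.76666667 234.59166667] 120 [ 0.4492 -0.1586  0.1153] 0.119 ((0.45014941692352295, -0.16097111999988556), (0.025773348286747932, 0.023502729833126068), 10.942
[... 978 characters left out ...]
.3011  0.1058] [  2 111 197]
467 209 [ 0.5188 -0.3059  0.1   ] [  1 181 222]
468 209 [ 0.5184 -0.3072  0.1032] [  1 159 221]
466 210 [ 0.5163 -0.3036  0.0991] [  1 165 227]
467 210 [ 0.5158 -0.3047  0.1028] [  2 158 220]
465 211 [ 0.513  -0.2991  0.1038] [  2 125 175]
466 211 [ 0.5137 -0.3036  0.099 ] [  1 178 219]
467 218 [ 0.5021 -0.3251  0.0493] [  3 133 111]
468 218 [ 0.5014 -0.3251  0.0559] [  6 112  91]
466 219 [ 0.499  -0.3208  0.053 ] [  3 137 108]
467 219 [ 0.499  -0.3236  0.0529] [  1 184 214]
468 219 [ 0.4988 -0.3252  0.0556] [  2 163 156]
466 220 [ 0.4964 -0.321   0.0524] [  5 111  76]
467 220 [ 0.4959 -0.3218  0.057 ] [  1 186 238]
468 220 [ 0.4962 -0.3253  0.055 ] [  2 176 177]
```

View pics/crop0.png

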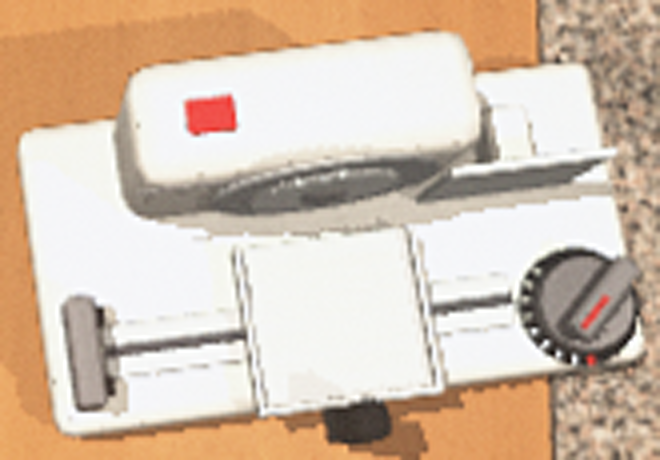

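The crop shows the dial bar centred at crop (600,298), which is full-image (470,204.5). Its red line points lower left. The red tick is at (467,219) and the tray centre at about crop (335,320).

Run:
```python
from h import *
def c(u,v,z): return cast('top',320+(u+.5)/4-.5,130+(v+.5)/4-.5,z).round(4)
print('bar',c(600,298,.1),'ends',c(572,332,.1),c(628,265,.1),'disc',c(583,305,.07))
print('line',c(582,328,.1),c(607,297,.1),'tick',c(590,360,.052))
for n,u,v,z in(('FL',62,432,.05),('BL',22,132,.05),('BR',590,68,.05),('FR',645,355,.05),('stop',88,352,.088),('handle',360,420,.122)):print(n,c(u,v,z))
for n,u,v in(('tFL',262,411),('tFR',440,388),('tBL',235,246),('tBR',412,228)):print(n,c(u,v,.077))
```

```text
bar [ 0.5314 -0.3131  0.1   ] ends [ 0.5092 -0.2944  0.1   ] [ 0.5532 -0.3319  0.1   ] disc [ 0.5313 -0.3138  0.07  ]
line [ 0.5119 -0.3009  0.1   ] [ 0.5322 -0.3176  0.1   ] tick [ 0.4975 -0.3242  0.052 ]
FL [0.4407 0.0235 0.05  ]
BL [0.641 0.055 0.05 ]
BR [ 0.6988 -0.3326  0.05  ]
FR [ 0.5021 -0.3619  0.05  ]
stop [0.4892 0.0098 0.088 ]
handle [ 0.4486 -0.1542  0.122 ]
tFL [ 0.4559 -0.1024  0.077 ]
tFR [ 0.4738 -0.2167  0.077 ]
tBL [ 0.5622 -0.0848  0.077 ]
tBR [ 0.5777 -0.2005  0.077 ]
```

Add to h.py:
```python
def rel(x,y,zg,yawdeg):
    """shift (cm, tool axes) and turn from now to grasp point at x,y,zg, tool down, tool x at yaw"""
    o=get_obs();A=R.from_rotvec(o['tool_rot'])
    a=np.radians(yawdeg);B=R.from_matrix(np.array([[np.cos(a),np.sin(a),0],[np.sin(a),-np.cos(a),0],[0,0,-1]]))
    d=A.inv().apply(np.array([x,y,zg+tcp_to_grasp])-o['tool_pos'])*100
    print('t',round(o['t'],2),'pos',o['tool_pos'].round(4),'F',o['contact_force'].round(1),'open',round(o['opening'],4),'| shift',d.round(2),'turn',(A.inv()*B).as_rotvec().round(3))
```

```text
(no output)
```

>>> {"op": "arm_command", "data": {
  "plan": [
    [[-30.5, -35.8, 3.6, 0, 0, 0], [-30.5, -35.8, 3.6, 0, 0, 0], [-30.5, -35.8, 3.6, 0, 0, 0], [-30.5, -35.8, 3.6, 0, 0, 0], [-30.5, -35.8, 3.6, 0, 0, 0], [-30.5, -35.8, 3.6, 0, 0, 0], [-30.5, -35.8, 3.6, 0, 0, 0], [-30.5, -35.8, 3.6, 0, 0, 0], [-30.5, -35.8, 3.6, 0, 0, 0], [-30.5, -35.8, 3.6, 0, 0, 0], [-30.5, -35.8, 3.6, 0, 0, 0], [-30.5, -35.8, 3.6, 0, 0, 0]]
  ],
  "gripper": -1
}}

```text
t: 1.1
tool_pos: [0.3834, 0.1292, 0.3679]
tool_rot: [0.608, 3.082, -0.003]
contact_force: [-0.2, 0.8, -2.2]
opening: 0.0854
grip_force: 0.0
```

>>> {"op": "arm_command", "data": {
  "plan": [
    [[-30.5, -35.8, 3.6, 0, 0, 0.3], [-30.5, -35.8, 3.6, 0, 0, 0.3], [-30.5, -35.8, 3.6, 0, 0, 0.3], [-30.5, -35.8, 3.6, 0, 0, 0.3], [-30.5, -35.8, 3.6, 0, 0, 0.3], [-30.5, -35.8, 3.6, 0, 0, 0.3], [-30.5, -35.8, 3.6, 0, 0, 0.3], [-30.5, -35.8, 3.6, 0, 0, 0.3], [-30.5, -35.8, 3.6, 0, 0, 0.3], [-30.5, -35.8, 3.6, 0, 0, 0.3], [-30.5, -35.8, 3.6, 0, 0, 0.3], [-30.5, -35.8, 3.6, 0, 0, 0.3]]
  ]
}}

```text
t: 2.1
tool_pos: [0.5315, -0.3178, 0.3314]
tool_rot: [-1.06, -2.957, 0.002]
contact_force: [-0.9, 0.6, 0.5]
opening: 0.0857
grip_force: 0.0
```

```bash
python3 -c "
from h import *
rel(.5315,-.3145,.093,141)"
```

```text
t 2.1 pos [ 0.5315 -0.3178  0.3314] F [-0.9  0.6  0.5] open 0.0857 | shift [0.21 0.26 8.37] turn [-0.001 -0.    -0.008]
```

>>> {"op": "arm_command", "data": {
  "plan": [
    [[0.2, 0.25, 3, 0, 0, 0], [0.2, 0.25, 5, 0, 0, 0], [0.2, 0.25, 7, 0, 0, 0], [0.2, 0.25, 8.2, 0, 0, 0], [0.2, 0.25, 8.2, 0, 0, 0], [0.2, 0.25, 8.2, 0, 0, 0]]
  ]
}}

```text
t: 2.6
tool_pos: [0.5311, -0.3097, 0.2502]
tool_rot: [-1.054, -2.958, -0.001]
contact_force: [0.5, -0.6, -0.2]
opening: 0.0849
grip_force: 0.0
```

>>> {"op": "arm_command", "data": {
  "plan": [
    [[0, 0, 0, 0, 0, 0], [0, 0, 0, 0, 0, 0], [0, 0, 0, 0, 0, 0], [0, 0, 0, 0, 0, 0], [0, 0, 0, 0, 0, 0], [0, 0, 0, 0, 0, 0], [0, 0, 0, 0, 0, 0], [0, 0, 0, 0, 0, 0]]
  ],
  "gripper": 1,
  "force": 25
}}

```text
t: 3.27
tool_pos: [0.53, -0.3124, 0.252]
tool_rot: [-1.054, -2.957, 0.011]
contact_force: [-10.4, -7.7, 6.3]
opening: 0.0179
grip_force: 29.1
```

```bash
python3 -c "
from h import *
rel(.5315,-.3145,.093,141)
im,d=get_image('side');cv2.imwrite('pics/s1.png',cv2.resize(im[200:330,280:470],None,fx=4,fy=4))
print(get_obs()['wrist_torque'],get_obs()['grip_force'])"
```

```text
t 3.27 pos [ 0.53   -0.3124  0.252 ] F [-10.4  -7.7   6.3] open 0.0179 | shift [-0.25 -0.06  0.43] turn [-0.008  0.    -0.004]
[-1.15238046  1.51901308  0.01705927] 29.093426764011383
```

View pics/s1.png

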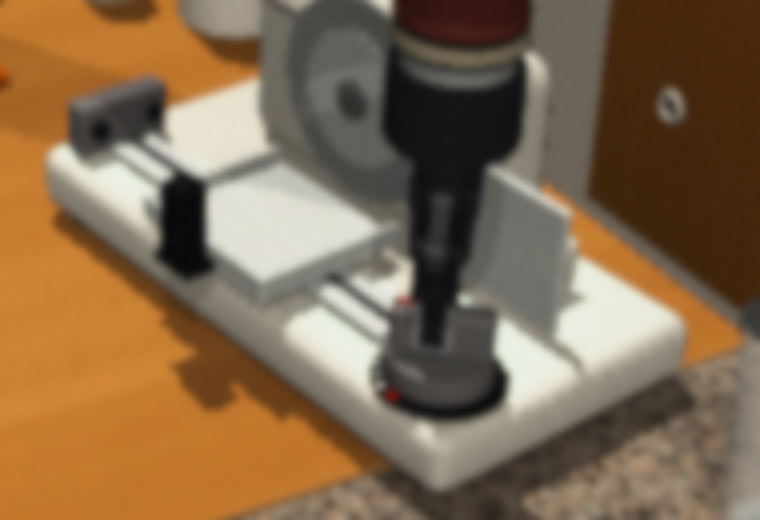

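The side crop shows the fingers straddling the dial bar near crop (440,320), with the opening at 17.9 mm, so the grasp holds. Now I turn counter-clockwise.

>>> {"op": "arm_command", "data": {
  "plan": [
    [[0, -0.1, 0, 0, 0, -0.08], [0, -0.1, 0, 0, 0, -0.16], [0, -0.1, 0, 0, 0, -0.24], [0, -0.1, 0, 0, 0, -0.32], [0, -0.1, 0, 0, 0, -0.4], [0, -0.1, 0, 0, 0, -0.48], [0, -0.1, 0, 0, 0, -0.56], [0, -0.1, 0, 0, 0, -0.64], [0, -0.1, 0, 0, 0, -0.7], [0, -0.1, 0, 0, 0, -0.76], [0, -0.1, 0, 0, 0, -0.76], [0, -0.1, 0, 0, 0, -0.76]]
  ]
}}

```text
t: 4.32
tool_pos: [0.5288, -0.3149, 0.2521]
tool_rot: [0.117, -3.134, 0.017]
contact_force: [-11.0, -16.6, 2.9]
opening: 0.0176
grip_force: 28.7
```

```bash
python3 -c "
from h import *
rel(.5315,-.3145,.093,189)
print(get_obs()['wrist_torque'],get_obs()['grip_force'])"
```

```text
t 4.32 pos [ 0.5288 -0.3149  0.2521] F [-11.  -16.6   2.9] open 0.0176 | shift [-0.27  0.03  0.43] turn [-0.01  -0.006 -0.082]
[-2.41074591  1.74790252 -0.04193198] 28.702788054943085
```

>>> {"op": "arm_command", "data": {
  "plan": [
    [[0.1, -0.15, 0, 0, 0, -0.03], [0.1, -0.15, 0, 0, 0, -0.06], [0.1, -0.15, 0, 0, 0, -0.09], [0.1, -0.15, 0, 0, 0, -0.12], [0.1, -0.15, 0, 0, 0, -0.12]]
  ]
}}

```text
t: 4.73
tool_pos: [0.5284, -0.3159, 0.2521]
tool_rot: [0.302, -3.123, 0.013]
contact_force: [-8.3, -12.7, 1.6]
opening: 0.0175
grip_force: 33.8
```

```bash
python3 -c "
from h import *
rel(.5315,-.3145,.093,189)
print(get_obs()['wrist_torque'],get_obs()['grip_force'])"
```

```text
t 4.73 pos [ 0.5284 -0.3159  0.2521] F [ -8.3 -12.7   1.6] open 0.0175 | shift [-0.33  0.08  0.43] turn [-0.008 -0.004  0.036]
[-1.96940316  1.36900473 -0.89997734] 33.75174343585968
```

>>> {"op": "arm_command", "data": {
  "plan": [
    [[0.05, -0.1, 0, 0, 0, -0.03], [0.05, -0.1, 0, 0, 0, -0.06], [0.05, -0.1, 0, 0, 0, -0.06], [0.05, -0.1, 0, 0, 0, -0.06]]
  ]
}}

```text
t: 5.07
tool_pos: [0.5284, -0.3165, 0.2522]
tool_rot: [0.39, -3.115, 0.01]
contact_force: [-6.8, -10.0, 3.9]
opening: 0.0173
grip_force: 56.7
```

```bash
python3 -c "
from h import *
rel(.5315,-.3145,.093,189)
print(get_obs()['wrist_torque'],get_obs()['grip_force'])"
```

```text
t 5.07 pos [ 0.5284 -0.3165  0.2522] F [ -6.8 -10.    3.9] open 0.0173 | shift [-0.35  0.12  0.45] turn [-0.006 -0.003  0.092]
[-1.57041307  1.11813792 -1.71125602] 56.65879815816879
```

At the stop: torque is rising and grip force up. I release and rise.

>>> {"op": "arm_command", "data": {
  "plan": [
    [[0, 0, 0, 0, 0, 0.05], [0, 0, 0, 0, 0, 0.05], [0, 0, 0, 0, 0, 0.05], [0, 0, 0, 0, 0, 0.05], [0, 0, 0, 0, 0, 0.05], [0, 0, -2, 0, 0, 0.05], [0, 0, -5, 0, 0, 0.05], [0, 0, -9, 0, 0, 0.05], [0, 0, -12, 0, 0, 0.05], [0, 0, -12, 0, 0, 0.05]]
  ],
  "gripper": -1
}}

```text
t: 5.9
tool_pos: [0.531, -0.3143, 0.3799]
tool_rot: [-0.322, 3.115, -0.015]
contact_force: [0.4, -0.3, 1.3]
opening: 0.0852
grip_force: 0.0
```

```bash
python3 -c "
from h import *
rel(.4501,-.1610,.15,189)
im,d=get_image('top');cv2.imwrite('pics/t1.png',cv2.resize(im[130:245,320:485],None,fx=4,fy=4,interpolation=cv2.INTER_CUBIC))"
```

```text
t 5.9 pos [ 0.531  -0.3143  0.3799] F [ 0.4 -0.3  1.3] open 0.0852 | shift [ 4.85 16.74  7.3 ] turn [-0.01   0.01   0.049]
```

>>> {"op": "arm_command", "data": {
  "plan": [
    [[1.2, 4.1, 1, 0, 0, 0.05], [2.4, 8.2, 2, 0, 0, 0.05], [3.6, 12.3, 3, 0, 0, 0.05], [4.8, 16.7, 3.3, 0, 0, 0.05], [4.8, 16.7, 3.3, 0, 0, 0.05], [4.8, 16.7, 3.3, 0, 0, 0.05]]
  ]
}}

```text
t: 6.45
tool_pos: [0.4469, -0.1573, 0.3353]
tool_rot: [0.249, -3.129, -0.003]
contact_force: [-0.6, -1.1, -0.5]
opening: 0.0856
grip_force: 0.0
```

```bash
python3 -c "
from h import *
rel(.4501,-.1610,.097,189)
im,d=get_image('top');cv2.imwrite('pics/t2.png',cv2.resize(im[130:245,320:485],None,fx=4,fy=4,interpolation=cv2.INTER_CUBIC))"
```

```text
t 6.45 pos [ 0.4469 -0.1573  0.3353] F [-0.6 -1.1 -0.5] open 0.0856 | shift [-0.28 -0.43  8.36] turn [ 0.002 -0.003  0.001]
```

View pics/t2.png

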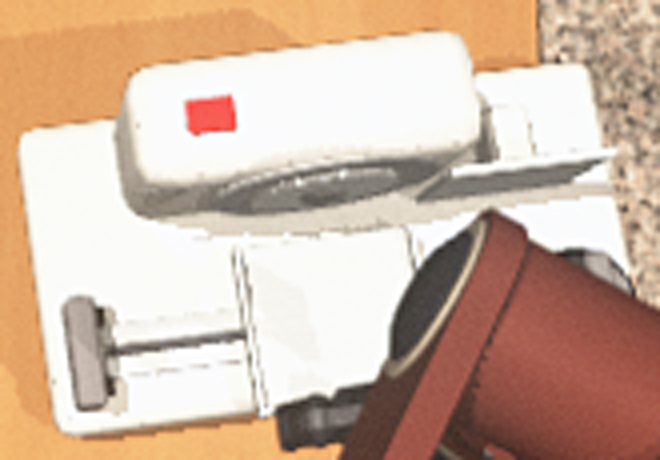

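The arm covers the dial in this top crop (near crop (600,265)), so I check it from the side.

```bash
python3 -c "
from h import *
im,d=get_image('side');cv2.imwrite('pics/s2.png',cv2.resize(im[200:330,280:470],None,fx=4,fy=4,interpolation=cv2.INTER_CUBIC))"
```

```text
(no output)
```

View pics/s2.png

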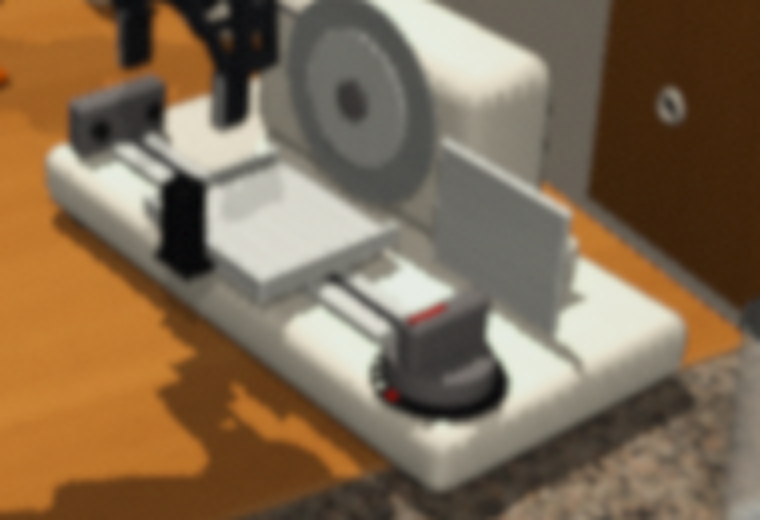

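The line on the bar now runs from crop (446,306) to (408,323), and the tick is at (391,396). I compute its direction.

Run:
```python
from h import *
def c(u,v,z): return cast('side',280+(u+.5)/4-.5,200+(v+.5)/4-.5,z)
a,b=c(446,306,.1),c(408,323,.1);d=b-a;print(a,b,np.degrees(np.arctan2(d[1],d[0]))%360)
print('bar ends top mid',c(400,330,.1),c(482,296,.1))
p,q=c(400,330,.1),c(482,296,.1);d=p-q;print(np.degrees(np.arctan2(d[1],d[0]))%360)
print('tick',c(391,396,.052))
for n,l in(('deck front edge',((285,340,.05),(435,485,.03))),('tray front',((262,300,.06),(392,238,.06)))):
    print(n,[c(*k).round(4) for k in l])
```

```text
[ 0.53490473 -0.31588561  0.1       ] [ 0.50661058 -0.32042116  0.1       ] 189.10702891829217
bar ends top mid [ 0.49896161 -0.32410227  0.1       ] [ 0.55886378 -0.31655043  0.1       ]
187.18534393104912
tick [ 0.50003053 -0.31902413  0.052     ]
deck front edge [array([ 0.4753, -0.2437,  0.05  ]), array([ 0.4954, -0.3725,  0.03  ])]
tray front [array([ 0.4761, -0.2145,  0.06  ]), array([ 0.5835, -0.1904,  0.06  ])]
```

The dial is at zero (line at 189°). Now I grip the handle.

>>> {"op": "arm_command", "data": {
  "plan": [
    [[-0.3, -0.4, 3, 0, 0, 0], [-0.3, -0.4, 6, 0, 0, 0], [-0.3, -0.4, 8.3, 0, 0, 0], [-0.3, -0.4, 8.3, 0, 0, 0], [-0.3, -0.4, 8.3, 0, 0, 0]]
  ]
}}

```text
t: 6.97
tool_pos: [0.4522, -0.1643, 0.2538]
tool_rot: [0.242, -3.13, -0.002]
contact_force: [0.8, -0.3, 0.8]
opening: 0.0853
grip_force: 0.0
```

>>> {"op": "arm_command", "data": {
  "plan": [
    [[0, 0, 0, 0, 0, 0], [0, 0, 0, 0, 0, 0], [0, 0, 0, 0, 0, 0], [0, 0, 0, 0, 0, 0], [0, 0, 0, 0, 0, 0], [0, 0, 0, 0, 0, 0], [0, 0, 0, 0, 0, 0], [0, 0, 0, 0, 0, 0]]
  ],
  "gripper": 1,
  "force": 25
}}

```text
t: 7.63
tool_pos: [0.4524, -0.1634, 0.2558]
tool_rot: [-0.244, 3.131, -0.001]
contact_force: [-0.2, 0.8, 5.2]
opening: 0.024
grip_force: 29.1
```

```bash
python3 -c "
from h import *
rel(.4501,-.1610,.097,189)"
```

```text
t 7.63 pos [ 0.4524 -0.1634  0.2558] F [-0.2  0.8  5.2] open 0.024 | shift [0.19 0.27 0.41] turn [-0.     0.001 -0.001]
```

>>> {"op": "arm_command", "data": {
  "plan": [
    [[0, 0.4, 0, 0, 0, 0], [0, 1, 0, 0, 0, 0], [0, 1.7, 0, 0, 0, 0], [0, 2.4, 0, 0, 0, 0], [0, 3.1, 0, 0, 0, 0], [0, 3.8, 0, 0, 0, 0], [0, 4.5, 0, 0, 0, 0], [0, 5.2, 0, 0, 0, 0], [0, 5.9, 0, 0, 0, 0], [0, 6.6, 0, 0, 0, 0], [0, 7.2, 0, 0, 0, 0], [0, 7.5, 0, 0, 0, 0]]
  ]
}}

```text
t: 8.63
tool_pos: [0.4405, -0.0888, 0.2558]
tool_rot: [-0.245, 3.132, -0.003]
contact_force: [-3.7, -3.0, 7.5]
opening: 0.0238
grip_force: 29.4
```

>>> {"op": "arm_command", "data": {
  "plan": [
    [[0, 0.2, 0, 0, 0, 0], [0, 0.4, 0, 0, 0, 0], [0, 0.6, 0, 0, 0, 0], [0, 0.8, 0, 0, 0, 0], [0, 1.0, 0, 0, 0, 0], [0, 1.2, 0, 0, 0, 0], [0, 1.4, 0, 0, 0, 0], [0, 1.4, 0, 0, 0, 0]]
  ]
}}

```text
t: 9.3
tool_pos: [0.4383, -0.0753, 0.2558]
tool_rot: [-0.244, 3.132, -0.002]
contact_force: [-3.3, -2.6, 8.5]
opening: 0.0237
grip_force: 29.5
```

>>> {"op": "arm_command", "data": {
  "plan": [
    [[0, 0.15, 0, 0, 0, 0], [0, 0.3, 0, 0, 0, 0], [0, 0.45, 0, 0, 0, 0], [0, 0.6, 0, 0, 0, 0], [0, 0.75, 0, 0, 0, 0], [0, 0.9, 0, 0, 0, 0], [0, 1.05, 0, 0, 0, 0], [0, 1.2, 0, 0, 0, 0], [0, 1.2, 0, 0, 0, 0]]
  ]
}}

```text
t: 10.05
tool_pos: [0.4372, -0.0695, 0.2557]
tool_rot: [-0.244, 3.128, -0.041]
contact_force: [6.0, -47.3, -9.6]
opening: 0.0237
grip_force: 53.7
```

Home. I ease off and release.

>>> {"op": "arm_command", "data": {
  "plan": [
    [[0, -0.2, 0, 0, 0, 0], [0, -0.4, 0, 0, 0, 0], [0, -0.4, 0, 0, 0, 0]]
  ]
}}

```text
t: 10.3
tool_pos: [0.4376, -0.0714, 0.2557]
tool_rot: [-0.243, 3.13, -0.024]
contact_force: [1.7, -28.1, -3.3]
opening: 0.0237
grip_force: 38.1
```

>>> {"op": "arm_command", "data": {
  "plan": [
    [[0, 0, 0, 0, 0, 0], [0, 0, 0, 0, 0, 0], [0, 0, 0, 0, 0, 0], [0, 0, 0, 0, 0, 0], [0, 0, 0, 0, 0, 0], [0, 0, -3, 0, 0, 0], [0, 0, -6, 0, 0, 0], [0, 0, -9, 0, 0, 0], [0, 0, -12, 0, 0, 0]]
  ],
  "gripper": -1
}}

```text
t: 11.05
tool_pos: [0.4367, -0.067, 0.3757]
tool_rot: [0.245, -3.132, -0.001]
contact_force: [0.7, -0.0, 0.4]
opening: 0.0852
grip_force: 0.0
```

```bash
python3 -c "
from h import *
rel(.439,.2425,.14,190.8)"
```

```text
t 11.05 pos [ 0.4367 -0.067   0.3757] F [ 0.7 -0.   0.4] open 0.0852 | shift [-5.04 30.53  8.11] turn [ 0.    -0.    -0.033]
```

>>> {"op": "arm_command", "data": {
  "plan": [
    [[-0.6, 4, 0.5, 0, 0, -0.03], [-1.2, 8, 1, 0, 0, -0.03], [-1.9, 12, 1.5, 0, 0, -0.03], [-2.6, 16, 2, 0, 0, -0.03], [-3.3, 20, 3, 0, 0, -0.03], [-4, 24, 4, 0, 0, -0.03], [-4.6, 28, 6, 0, 0, -0.03], [-5, 30.5, 7, 0, 0, -0.03], [-5, 30.5, 8, 0, 0, -0.03], [-5, 30.5, 8, 0, 0, -0.03]]
  ]
}}

```text
t: 11.88
tool_pos: [0.4378, 0.2427, 0.2918]
tool_rot: [0.296, -3.122, 0.003]
contact_force: [0.0, -0.2, -0.1]
opening: 0.0853
grip_force: 0.0
```

Run:
```python
from h import *
rel(.439,.2425,.046,190.8)
im,d=get_image('top');s,_=get_image('side')
a=cv2.resize(im[130:255,200:400],None,fx=4,fy=4,interpolation=cv2.INTER_CUBIC)
b=cv2.resize(s[190:265,220:420],None,fx=4,fy=4,interpolation=cv2.INTER_CUBIC)[:100*1]
cv2.imwrite('pics/t3.png',a);np.save('t3.npy',d);cv2.imwrite('pics/t3f.png',im);cv2.imwrite('pics/s3.png',s)
```

```text
t 11.88 pos [0.4378 0.2427 0.2918] F [ 0.  -0.2 -0.1] open 0.0853 | shift [-0.16 -0.03  9.11] turn [-0.001 -0.005  0.   ]
```

View pics/t3.png

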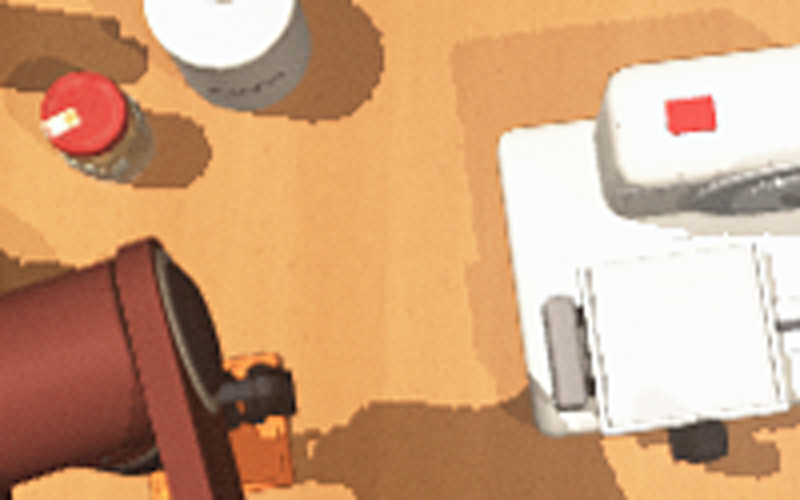

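Crop shows the carriage against the stop. Tray corners are about FL (604,430), FR (787,407), BL (590,268) and BR (760,246).

Run:
```python
from h import *
def c(u,v,z): return cast('top',200+(u+.5)/4-.5,130+(v+.5)/4-.5,z)
p=[c(u,v,.077) for u,v in((604,430),(787,407),(590,268),(764,246))]
print(np.round(p,4),np.mean(p,0),'handle',c(700,437,.122))
im=cv2.imread('pics/t3f.png');P=cloud('top',np.load('t3.npy'))
m=np.zeros((400,640),bool);m[225:250,360:390]=1
q=P[m&(P[...,2]>.108)&(P[...,2]<.13)];print(cv2.minAreaRect(q[:,:2].astype(np.float32)))
m[:]=0;m[190:238,345:400]=1
q=P[m&(abs(P[...,2]-.072)<.01)];print(len(q),cv2.minAreaRect(q[:,:2].astype(np.float32)))
```

```text
[[ 0.4414 -0.0146  0.077 ]
 [ 0.4592 -0.1312  0.077 ]
 [ 0.5453 -0.0039  0.077 ]
 [ 0.5632 -0.1167  0.077 ]] [ 0.50227691 -0.06661554  0.077     ] handle [ 0.43595423 -0.06905066  0.122     ]
((0.43625330924987793, -0.0736994743347168), (0.024541502818465233, 0.02353510819375515), 0.7518970370292664)
1980 ((0.5015425086021423, -0.06422372162342072), (0.11378680169582367, 0.14052709937095642), 8.683342933654785)
```

>>> {"op": "arm_command", "data": {
  "plan": [
    [[-0.15, 0, 3, 0, 0, 0], [-0.15, 0, 6, 0, 0, 0], [-0.15, 0, 8.5, 0, 0, 0], [-0.15, 0, 9, 0, 0, 0], [-0.15, 0, 9, 0, 0, 0], [-0.15, 0, 9, 0, 0, 0]]
  ]
}}

```text
t: 12.48
tool_pos: [0.4416, 0.2414, 0.2063]
tool_rot: [-0.288, 3.126, 0.001]
contact_force: [1.1, -0.7, 0.9]
opening: 0.0855
grip_force: 0.0
```

>>> {"op": "arm_command", "data": {
  "plan": [
    [[0, 0, 0, 0, 0, 0], [0, 0, 0, 0, 0, 0], [0, 0, 0, 0, 0, 0], [0, 0, 0, 0, 0, 0], [0, 0, 0, 0, 0, 0], [0, 0, 0, 0, 0, 0], [0, 0, 0, 0, 0, 0], [0, 0, 0, 0, 0, 0], [0, 0, 0, 0, 0, 0]]
  ],
  "gripper": 1,
  "force": 30
}}

```text
t: 13.23
tool_pos: [0.4411, 0.242, 0.2054]
tool_rot: [-0.29, 3.127, 0.001]
contact_force: [-1.0, 0.6, 5.6]
opening: 0.0214
grip_force: 30.9
```

Grasped. I lift and carry over.

>>> {"op": "arm_command", "data": {
  "plan": [
    [[0, 0, -2, 0, 0, 0], [0, 0, -5, 0, 0, 0], [0, 0, -9, 0, 0, 0], [0, 0, -13, 0, 0, 0], [0, 0, -15, 0, 0, 0], [0, 0, -15, 0, 0, 0]]
  ]
}}

```text
t: 13.73
tool_pos: [0.4419, 0.2423, 0.3605]
tool_rot: [-0.29, 3.118, 0.004]
contact_force: [-0.0, -0.9, -0.4]
opening: 0.0214
grip_force: 30.1
```

```bash
python3 -c "
from h import *
rel(.505,-.0625,.195,189)"
```

```text
t 13.73 pos [0.4419 0.2423 0.3605] F [-0.  -0.9 -0.4] open 0.0214 | shift [ -0.57 -31.12   1.04] turn [0.002 0.01  0.028]
```

>>> {"op": "arm_command", "data": {
  "plan": [
    [[-0.1, -2.5, 0, 0, 0, 0.03], [-0.1, -6, 0, 0, 0, 0.03], [-0.2, -9.5, 0, 0, 0, 0.03], [-0.2, -13, 0, 0, 0, 0.03], [-0.3, -16.5, 0, 0, 0, 0.03], [-0.3, -20, 0, 0, 0, 0.03], [-0.4, -23.5, 0, 0, 0, 0.03], [-0.5, -27, 0, 0, 0, 0.03], [-0.5, -29.5, 0.5, 0, 0, 0.03], [-0.6, -31.1, 1, 0, 0, 0.03], [-0.6, -31.1, 1, 0, 0, 0.03], [-0.6, -31.1, 1, 0, 0, 0.03]]
  ]
}}

```text
t: 14.73
tool_pos: [0.5032, -0.0632, 0.3418]
tool_rot: [0.24, -3.127, -0.003]
contact_force: [-0.1, 0.4, -1.1]
opening: 0.0215
grip_force: 30.3
```

```bash
python3 -c "
from h import *
rel(.505,-.0625,.1177,189)
s,_=get_image('side');cv2.imwrite('pics/s4.png',cv2.resize(s[160:310,270:470],None,fx=4,fy=4,interpolation=cv2.INTER_CUBIC))"
```

```text
t 14.73 pos [ 0.5032 -0.0632  0.3418] F [-0.1  0.4 -1.1] open 0.0215 | shift [-0.22  0.02  6.93] turn [ 0.002 -0.005 -0.004]
```

View pics/s4.png

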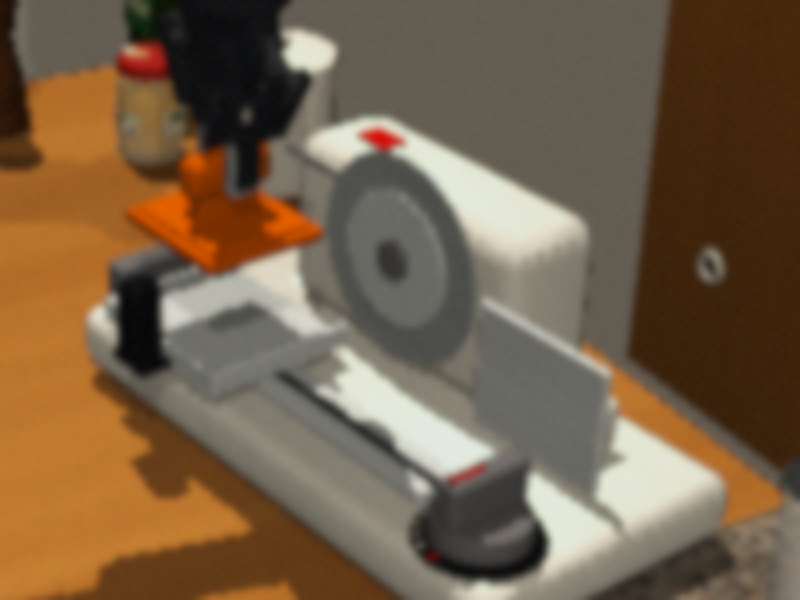

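The holder hangs level above the tray, with its corners at crop (127,210), (214,262) and (322,230). I check its offset before lowering.

Run:
```python
from h import *
def c(u,v,z): return cast('side',270+(u+.5)/4-.5,160+(v+.5)/4-.5,z).round(4)
z=.1495
a,b,d=c(127,210,z),c(214,263,z),c(322,230,z);print(a,b,d,'centre',(a+d)/2, np.degrees(np.arctan2((d-b)[1],(d-b)[0])))
print('trayFR,BR',c(212,378,.077),c(345,325,.077))
```

```text
[ 0.4471 -0.0324  0.1495] [ 0.4646 -0.1198  0.1495] [ 0.5461 -0.1105  0.1495] centre [ 0.4966  -0.07145  0.1495 ] 6.509887958020745
trayFR,BR [ 0.4575 -0.1334  0.077 ] [ 0.5651 -0.1133  0.077 ]
```

>>> {"op": "arm_command", "data": {
  "plan": [
    [[-0.1, 0, 2, 0, 0, 0], [-0.1, 0, 4, 0, 0, 0], [-0.1, 0, 5, 0, 0, 0], [-0.1, 0, 5.6, 0, 0, 0], [-0.1, 0, 6.1, 0, 0, 0], [-0.1, 0, 6.5, 0, 0, 0], [-0.1, 0, 6.7, 0, 0, 0], [-0.1, 0, 6.7, 0, 0, 0]]
  ]
}}

```text
t: 15.45
tool_pos: [0.505, -0.0625, 0.2779]
tool_rot: [-0.244, 3.132, -0.0]
contact_force: [-0.6, -0.4, -0.9]
opening: 0.0212
grip_force: 30.3
```

>>> {"op": "arm_command", "data": {
  "plan": [
    [[0, 0, 0.15, 0, 0, 0], [0, 0, 0.3, 0, 0, 0], [0, 0, 0.45, 0, 0, 0], [0, 0, 0.45, 0, 0, 0], [0, 0, 0.45, 0, 0, 0]]
  ]
}}

```text
t: 15.87
tool_pos: [0.5049, -0.0626, 0.2732]
tool_rot: [0.244, -3.132, -0.0]
contact_force: [0.2, -0.5, -1.1]
opening: 0.0214
grip_force: 30.3
```

>>> {"op": "arm_command", "data": {
  "plan": [
    [[0, 0, 0.1, 0, 0, 0], [0, 0, 0.2, 0, 0, 0], [0, 0, 0.25, 0, 0, 0], [0, 0, 0.25, 0, 0, 0]]
  ]
}}

```text
t: 16.2
tool_pos: [0.5052, -0.0627, 0.2724]
tool_rot: [-0.244, 3.132, -0.0]
contact_force: [-3.0, 1.0, 6.6]
opening: 0.0214
grip_force: 31.5
```

Seated at the predicted height. I release and rise.

>>> {"op": "arm_command", "data": {
  "plan": [
    [[0, 0, -0.1, 0, 0, 0], [0, 0, -0.1, 0, 0, 0], [0, 0, -0.1, 0, 0, 0], [0, 0, -0.1, 0, 0, 0], [0, 0, -0.1, 0, 0, 0], [0, 0, -2, 0, 0, 0], [0, 0, -5, 0, 0, 0], [0, 0, -9, 0, 0, 0], [0, 0, -13, 0, 0, 0], [0, 0, -13, 0, 0, 0]]
  ],
  "gripper": -0.2
}}

```text
t: 17.03
tool_pos: [0.5065, -0.063, 0.4107]
tool_rot: [-0.242, 3.117, -0.008]
contact_force: [0.1, -0.3, 2.1]
opening: 0.0512
grip_force: 0.0
```

>>> {"op": "arm_command", "data": {
  "plan": [
    [[0, 4, 0, 0, 0, 0], [0, 8, 0, 0, 0, 0], [0, 12, 0, 0, 0, 0], [0, 16, 0, 0, 0, 0], [0, 20, 0, 0, 0, 0], [0, 24, 0, 0, 0, 0], [0, 24, 0, 0, 0, 0], [0, 24, 0, 0, 0, 0]]
  ]
}}

```text
t: 17.7
tool_pos: [0.4672, 0.1764, 0.4004]
tool_rot: [0.25, -3.131, 0.0]
contact_force: [-0.1, 0.4, 0.3]
opening: 0.0515
grip_force: 0.0
```

Run:
```python
from h import *
im,d=get_image('top');s,_=get_image('side')
a=cv2.resize(im[150:250,320:485],None,fx=4,fy=4,interpolation=cv2.INTER_CUBIC)[:, :660]
b=cv2.resize(s[210:276,275:440],None,fx=4,fy=4,interpolation=cv2.INTER_CUBIC)[:198]
b=cv2.resize(s[205:305,290:455],None,fx=2,fy=2,interpolation=cv2.INTER_CUBIC)
b=cv2.copyMakeBorder(b,0,0,0,660-b.shape[1],cv2.BORDER_CONSTANT)
cv2.imwrite('pics/end.png',np.vstack([a,b]))
P=cloud('top',d);hsv=cv2.cvtColor(im,cv2.COLOR_BGR2HSV)
o=(hsv[...,1]>190)&(hsv[...,0]<14)&(hsv[...,2]>120);o[:,:345]=0;o[:,410:]=0;o[:180]=0;o[240:]=0
for lo,hi in((.06,.09),(.112,.14)):
    q=P[o&(P[...,2]>lo)&(P[...,2]<hi)];print(len(q),np.median(q,0).round(4),cv2.minAreaRect(q[:,:2].astype(np.float32)))
```

```text
0 [nan nan nan] ((0.0, 0.0), (0.0, 0.0), 0.0)
0 [nan nan nan] ((0.0, 0.0), (0.0, 0.0), 0.0)
  return _methods._mean(a, axis=axis, dtype=dtype,
  ret = um.true_divide(
```

View pics/end.png

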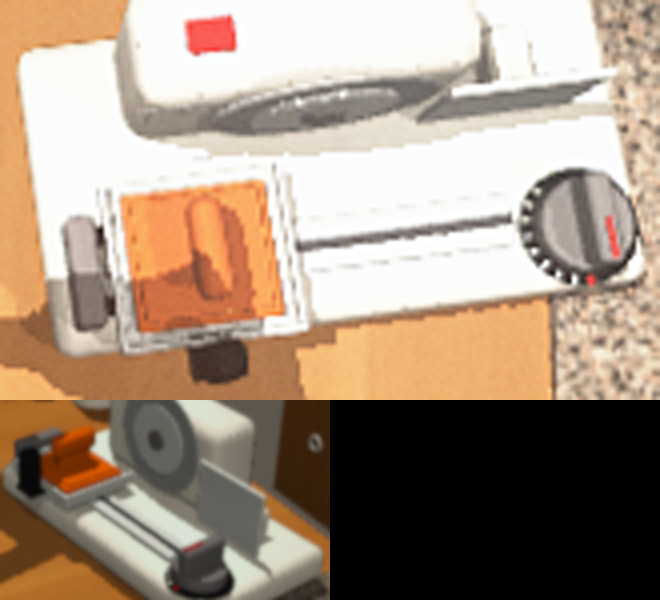

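The final view shows the holder flat and square in the tray with even gaps (plate from crop (120,190) to (285,330)) and the carriage against its stop. I do one numeric check of the dial line before handing in.

Run:
```python
from h import *
im,_=get_image('top')
b=cv2.resize(im[150:250,320:485],None,fx=8,fy=8,interpolation=cv2.INTER_CUBIC);hsv=cv2.cvtColor(b,cv2.COLOR_BGR2HSV)
m=(((hsv[...,0]<8)|(hsv[...,0]>172))&(hsv[...,1]>110)).astype(np.uint8);m[:,:1100]=0
n,l,s,c=cv2.connectedComponentsWithStats(m)
for i in range(1,n):
    if s[i,4]<60: continue
    v,u=np.nonzero(l==i);z=.1 if c[i][1]<530 else .052
    q=np.array([cast('top',320+(a+.5)/8-.5,150+(e+.5)/8-.5,z)[:2] for a,e in zip(u,v)])
    vx,vy,*_=cv2.fitLine(q.astype(np.float32),cv2.DIST_L2,0,.01,.01).ravel()
    print(s[i],q.mean(0),np.degrees(np.arctan2(vy,vx))%180)
```

```text
[1212  433   28   81 1103] [ 0.51958556 -0.32038079] 9.919819
[1170  547   24   25  451] [ 0.49805484 -0.32467113] 161.69122
```

```bash
python3 -c "
from station import finish_job
print(finish_job())"
```

```text
the job is handed in; nothing more can be done
None
```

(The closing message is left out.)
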